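# Free a seized tube adapter from a centrifuge bucket and box it for decontamination

## Robot

A 6-joint arm with a two-finger parallel gripper is mounted at the origin on the work surface. World frame = base frame: x ahead of the robot, y to its left, z up, the work surface at z = 0. Lengths are in m, angles in degrees, forces in N, time in s.
With the tool pointing down it reaches from about 0.25 to 0.725 m from the base axis. Payload 9.7 kg.
Tool frame: the origin (TCP) lies midway between the tips of the shut fingers; the grasp point (between the pads) lies 19 mm behind it (bot.pinch_z is the distance from the TCP to the grasp point, in m); z points along the fingers, y is the line along which they close (so a half turn about z gives the same grasp; the last joint's range is limited). The gripper opens to 85 mm and grips with 20 to 120 N. Pads are 22 mm wide; open, the fingers measure 114 mm over their backs; the gripper's body (76 mm by 85 mm) begins 54 mm behind the grasp point. The pads swing forward as they close: fully open they stand 13 mm farther back than shut.
Start: joints at [-70.646, 4.979, 10.078, 95.1, 0, 90], TCP at [0.182, -0.519, 0.231] pointing down, gripper open.
Joint ranges: [-179.16, 179.16], [-48.56, 103.87], [-65.8, 70.77], [-126.05, 130.52], [-82.76, 87.17], [-180, 180]. Speed limits (degrees/s): [127.2, 127.2, 147.25, 180, 180, 180].

## Interface

Orientations are given as [roll, pitch, yaw] about the fixed x, y, z axes, in that order (R = Rz(yaw) Ry(pitch) Rx(roll)).
In Python, from workcell import sensors, camera, ticket, bot gives the robot as it stands.
- The arm moves only by the shell command python3 -m handwheel 'ROWS' [FORCE]. ROWS is a JSON object of lists of equal length, an entry for each row: "gripper": the opening, from -1 (shut) to 1 (fully open); "slide": the shift along the tool's x, y, z in mm, a list of three; "yaw": the turn about the tool's z in rad. A call has 1 to 8 rows; each row shifts and turns the commanded pose from where the row before left it, along the tool's axes as they then stand; what a row does not reach is not made up. A row lasts 1/12 s, in which the tool goes at most 41.7 mm and 7.16 degrees, less where a joint would pass 70% of its speed; a pose out of reach is approached as far as the arm can. A call is refused whole if a number of a shift passes 41.7 or a number of a turn 0.125, either way. A call with a gripper value outside its range is refused whole. The fingers move at their own pace and stop on an object; FORCE is the grip in N (left out, the last holds). Time passes only in rows, so rows that do not move let the fingers close. It gives the time, the measured TCP pose, the force, the opening and the grip force at its end, in the units of the state.
- sensors.get_obs(): the state, without advancing time (a new reading comes with each control period).
- camera(name): name is "side" or "top" or "wrist"; returns a dict with "img" (420x560x3 uint8, red, green, blue), "fx", "fy", "cx", "cy" (pixels), "R" (3x3) and "t" (3): a world point X has camera coordinates R X + t. Camera axes: x right, y down, z forward; pixel columns grow to the right and rows downward; lengths in m; the calibration is good to about 2 mm. A picture is of the moment at which its call begins. There is no depth.
- ticket.job_done(): hands the job in; it is judged then, once.
The state is a dict: "time": time; "q": joint angles; "qd": joint speeds; "joint_efforts": joint torques, N m; "ee_pos": TCP position; "tcp_rot": TCP orientation; "wrist_force": force on the tool from outside, world axes, zero at the start; "torque": the same for the moment, N m; "opening": finger opening in m; "grasp_force": force on a finger pad.
Only numpy, scipy, OpenCV 4.12 (cv2) and the standard library are available. Lean on these libraries where they do the work, as an engineer would, in place of code of your own. Each camera call takes 0.05 s, during which the arm holds its last target. There are 200 camera calls.

## Task

One round tube adapter has seized in its steel bucket on the swing-out rotor: grip its collar and work it free by twisting it to and fro while pulling gently upwards, so that the bucket stays hanging on its two pins the whole time. Then stand the adapter upright on the floor of the decontamination box and let go of it, swing the clear lid over, and press its front edge down gently just until the catch snaps, then ease off. Leave everything else on the bench where it is.

Things in the scene. Friction and masses are not known exactly. Their poses are not given: they have to be found in the camera images.
- rotor: Aluminium four-place swing-out centrifuge rotor on a grey stand, fixed, 250 mm across. Origin on the bench under its centre, z up. Places 100 mm from its axis, each with two cheeks and two 8 mm steel pins 115 mm high. Its own +y and -y places hold the loose buckets (either way round), -x a fixed empty bucket, +x is vacant. Hub knob top 138 mm high.
- bucket: Loose steel bucket with the seized adapter: 52 mm diameter, 95 mm tall, about 0.6 kg. Origin at the centre of its underside, 50 mm above the bench, z up. Slotted lugs at its own x = +-31, z = 65 hang over two rotor pins along its x: it cannot turn about the vertical (0.05 rad of play), swings freely about the pins, and lifts off if pulled up with more than its weight (6 N).
- bucket_mouth (a point): Centre of the bucket's rim. 6 mm below it a rubber ring clamps the adapter's band: sliding on the ring takes 14 to 22 N along whichever way the surface slides (0.3 to 0.45 N m to turn), so while the adapter is being turned only a small share of it resists the pull. After about 30 mm of rise the slim foot reaches the ring and it is free.
- adapter: Grey round plastic tube adapter, the one in a bucket: 108 mm long, 0.12 kg. Origin at the centre of its foot, z along its axis to the collar: foot 39 mm diameter (z 0 to 45), band 42 mm (45 to 80), knurled collar 48 mm (80 to 108) with the tube bore in its top. The collar sits on the bucket's rim, its top 174 mm above the bench. The foot leaves the bucket after 80 mm of rise.
- adapter_collar (a point): Point on the adapter's axis at mid-height of the collar (94 mm above its foot): where to grip.
- bucket_empty: The loose empty bucket, at the rotor place across from the other; same shape. Bystander.
- decon_box: White open plastic box, fixed, 150 mm (its x) by 240 mm (its y) by 120 mm high, walls and floor 4 mm. Origin on the bench under its centre, its -x side (front) faces the robot. Inside floor at z = 4.
- lid_hinge (a point): Middle of the lid's hinge line, along the box's far (+x) upper edge, at box x = 75, z = 120; the line runs along the box's y.
- lid_press (a point): Point on the outer (upper) face of the lid, in its middle, 145 mm from the hinge line (15 mm from the front edge): where to press. 124 mm above the bench when shut.
- lid (a joint): Angle of the clear lid (160 mm from hinge to front edge, 248 wide, 4 thick) in rad: 0 shut, 1.57 upright, 1.9 fully back. A stiff hinge holds it where it is left (0.2 N m to move). At 0.075 its front bead meets the spring catch in the middle of the box's front; 8 to 12 N down at the press point snaps it past (it is past below 0.03), then it stays at 0.
- adapter_clean1: A clean adapter of the same kind, standing on the drying mat. Bystander.
- adapter_clean2: Another clean adapter on the drying mat. Bystander.
- bucket_spare: Clean steel bucket standing on the drying mat. Bystander.
- spray: White bottle of disinfectant, 68 mm diameter, 190 mm tall. Bystander.
- grease: Small white jar with black lid, 56 mm diameter, 40 mm tall, between rotor and box. Bystander.
- brush: Cleaning brush lying between rotor and box. Bystander.
Not all that is in view belongs to the job. What is shaped like the adapter but purple or red is not meant.

How it is judged (in metres and radians):
On the way, in this order (a step that is already met when the one before it is completed fails the run):
1. the adapter is drawn clear of its bucket, the bucket still hanging on its pins (z of adapter in the frame of bucket above 0.097 m and z of bucket in the frame of rotor between 0.044 and 0.053 m and angle between bucket's own z axis and vertical below 0.25 rad), for 0.1 s.
2. the adapter stands upright on the box floor, let go, the lid still open (x of adapter in the frame of decon_box between -0.06 and 0.06 m and y of adapter in the frame of decon_box between -0.105 and 0.105 m and z of adapter in the frame of decon_box below 0.01 m and angle between adapter's own z axis and vertical below 0.1 rad and contact force between the fingers and adapter below 0.1 N and linear speed of adapter below 0.02 m/s and value of joint lid above 0.5 rad), for 0.2 s.
3. the lid is snapped shut (value of joint lid below 0.02 rad), for 0.2 s.
At the end, for the whole second after the job is handed in: The adapter stands upright (within 0.1 rad) and at rest on the floor of the decontamination box, the lid is snapped shut (under 0.02 rad), and the bucket hangs on its pins in the rotor (x of adapter in the frame of decon_box between -0.06 and 0.06 m and y of adapter in the frame of decon_box between -0.105 and 0.105 m and z of adapter in the frame of decon_box below 0.01 m and angle between adapter's own z axis and vertical below 0.1 rad and linear speed of adapter below 0.02 m/s and value of joint lid below 0.02 rad and z of bucket in the frame of rotor between 0.044 and 0.053 m and angle between bucket's own z axis and vertical below 0.25 rad); the robot touches nothing.
It fails at once if the bucket is lifted off its pins (raised more than 8 mm) (z of bucket in the frame of rotor above 0.058 m).
It fails at once if the fingers press on the box or its lid with more than 60 N (contact force between the fingers and decon_box above 60 N).
It fails at once if a bystander on the bench (clean adapters, buckets, bottle, jar, brush) is moved more than 40 mm (distance of any of bucket_empty, adapter_clean1, adapter_clean2, bucket_spare, spray, grease, brush from where it was at the start of the episode above 0.04 m).
It also fails if it takes over 72 s, if anything falls off the work surface, if the arm or the gripper's body presses on something with over 40 N, if the wrist force passes 120 N, or if a joint passes its speed limit or range.

## Working session

There is one attempt and no reset: what is moved stays moved. The work goes in short steps, Python scripts to look and compute and a shell command to move; the robot and the scene stay as the last step left them, time stands still between calls to the robot, and variables do not carry over. Pictures are saved under pics/ and viewed, at most 11 in all, crops included, and the job is handed in when it is done.

```bash
mkdir -p pics; ls
python3 - <<'E'
from workcell import sensors,camera,bot
import cv2,numpy as np,pickle
o=sensors.get_obs();print(o)
d={}
for n in("top","side"):
    c=camera(n);d[n]=c
    cv2.imwrite(f"pics/{n}0.png",c["img"][:,:,::-1])
    print(n,c["fx"],c["cx"],c["cy"],np.round(c["R"],3).tolist(),np.round(c["t"],3).tolist())
pickle.dump(d,open("cams.pkl","wb"))
print(bot.pinch_z)
E
```

```text
pics
{'time': 0.0, 'q': array([-7.06442582e+01,  5.00926625e+00,  1.00340918e+01,  9.50993413e+01,
        8.72926814e-04,  8.99996402e+01]), 'qd': array([ 0.10220003, -0.05040973,  0.03440926,  0.05746238, -0.00720961,
       -0.04511992]), 'joint_efforts': array([ 3.49421942e-03, -5.20383310e+01,  4.64807582e+01,  1.62726478e-02,
        1.02098381e-04,  8.63288449e-06]), 'ee_pos': array([ 0.18221496, -0.51869286,  0.23059742]), 'tcp_rot': array([-1.79925484e+02, -8.73394051e-04,  1.93561005e+01]), 'wrist_force': array([-1.28566975, -0.16694676,  0.68416723]), 'torque': array([ 0.01282915,  0.01525234, -0.02470675]), 'grasp_force': 0.0, 'opening': 0.08544650554605433}
top 469.4467847533105 285.70702475643867 215.8214405343026 [[-0.006, -1.0, 0.008], [-0.999, 0.005, -0.048], [0.048, -0.008, -0.999]] [-0.028, 0.582, 1.101]
side 429.17578253319573 284.94302319927783 203.20595931260613 [[-0.756, -0.654, -0.007], [-0.436, 0.511, -0.741], [0.488, -0.557, -0.672]] [0.447, 0.378, 0.93]
0.0187
```

View pics/top0.png

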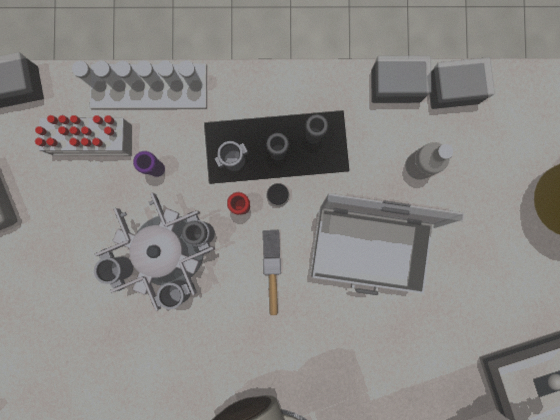

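View pics/side0.png

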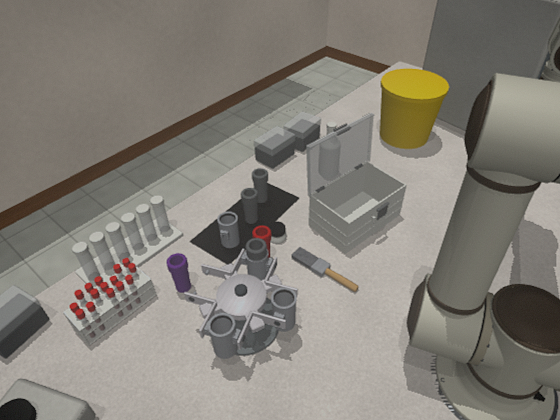

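The top view shows the rotor hub at (154,251) and buckets at (194,234), (107,270) and (171,295). The dark collar seems to be at (194,234), or (257,247) in the side view. The box is at (370,250) with its lid upright at the back. I'll zoom in to confirm.

Run:
```python
import cv2,pickle,numpy as np
d=pickle.load(open("cams.pkl","rb"))
a=cv2.resize(d["top"]["img"][190:320,85:225],None,fx=2.85,fy=2.85,interpolation=3)
b=cv2.resize(d["side"]["img"][220:360,170:310],None,fx=2.85,fy=2.85,interpolation=3)
h=min(len(a),len(b));e=cv2.resize(d["top"]["img"][185:300,300:470],None,fx=1.9,fy=1.9)
f=np.zeros((225,798,3),np.uint8);f[:e.shape[0],:e.shape[1]]=e[:225]
cv2.imwrite("pics/crop.png",np.vstack([np.hstack([a[:h],b[:h]])[:,:798],f])[:600,:,::-1])
```

```text
(no output)
```

View pics/crop.png

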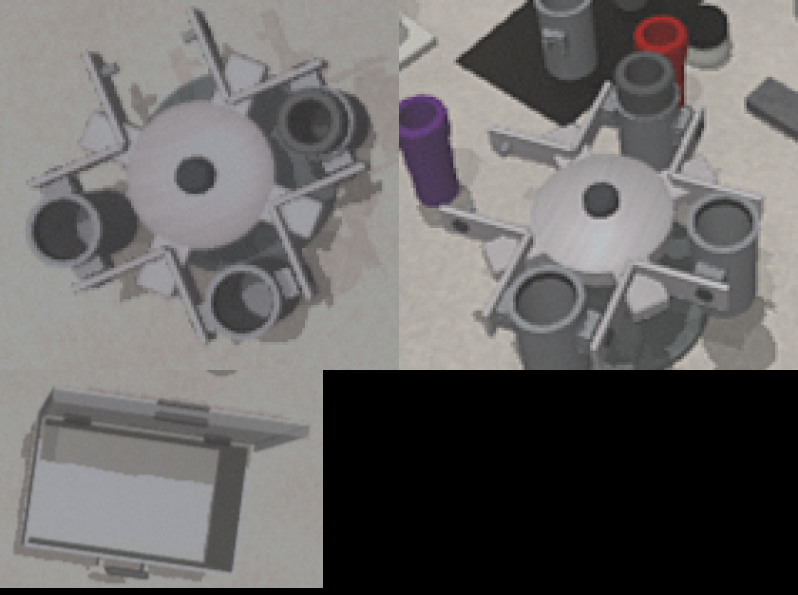

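The grey adapter, collar proud of its bucket, has its collar top centre at about (193.4,232.8) in top and (256.3,246.3) in side. The empty loose bucket is across at (108,271) and the fixed one at (171,295). The lid is open, leaning slightly back.

```bash
cat > g.py <<'E'
import numpy as np,pickle
d=pickle.load(open("cams.pkl","rb"))
def ray(c,p):
    R=np.array(c["R"]);o=-R.T@np.array(c["t"]);v=R.T@np.array([(p[0]-c["cx"])/c["fx"],(p[1]-c["cy"])/c["fy"],1]);return o,v
def plane(c,p,z):
    o,v=ray(c,p);return o+v*(z-o[2])/v[2]
def proj(c,X):
    x=np.array(c["R"])@np.array(X)+np.array(c["t"]);return x[:2]/x[2]*[c["fx"],c["fy"]]+[c["cx"],c["cy"]]
def tri(rs):
    A=0;b=0
    for o,v in rs:
        v=v/np.linalg.norm(v);P=np.eye(3)-np.outer(v,v);A=A+P;b=b+P@o
    return np.linalg.solve(A,b)
E
python3 - <<'E'
from g import *
np.set_printoptions(precision=4,suppress=True)
T,S=d["top"],d["side"]
for n,a,b,z in(("collar",(193.4,232.8),(256.3,246.3),.174),("knob",(153.8,251.4),(240.5,289.8),.138)):
    print(n,plane(T,a,z),plane(S,b,z),tri([ray(T,a),ray(S,b)]))
k=plane(T,(153.8,251.4),.138);e=plane(T,(107.8,270.7),.145);c=plane(T,(193.4,232.8),.174);fx=plane(T,(170.5,295.5),.145)
print("empty",e,"fixed",fx)
for p in(e,c,fx):print(np.linalg.norm((p-k)[:2]),np.degrees(np.arctan2(*(p-k)[1::-1])))
q=[plane(T,p,.12) for p in((311.6,277.1),(422.6,290.3),(430.5,224.5),(322,210))]
print(np.array(q),[np.linalg.norm(q[i]-q[i-1]) for i in range(4)],np.mean(q,0))
E
```

```text
collar [0.5408 0.1579 0.174 ] [0.5365 0.1624 0.174 ] [0.5407 0.1588 0.1681]
knob [0.5027 0.2475 0.138 ] [0.4985 0.2548 0.138 ] [0.503  0.2503 0.1292]
empty [0.4635 0.3406 0.145 ] fixed [0.4114 0.2103 0.145 ]
0.10108909986981075 112.84418383249907
0.09734366076856027 -66.98795271140227
0.0985906447899617 -157.84854207702517
[[ 0.4454 -0.0845  0.12  ]
 [ 0.4158 -0.3217  0.12  ]
 [ 0.5564 -0.3416  0.12  ]
 [ 0.589  -0.1081  0.12  ]] [np.float64(0.145445387348551), np.float64(0.23904294883002006), np.float64(0.1420126759559657), np.float64(0.2356992629553923)] [ 0.5017 -0.214   0.12  ]
```

```bash
A='{"gripper":[1,1,1,1,1,1,1,1],"slide":[[28,-26,0],[28,-26,0],[28,-26,0],[28,-26,0],[28,-26,0],[28,-26,0],[28,-26,0],[28,-26,0]],"yaw":[0,0,0,0,0,0,0,0]}' 
python3 -m handwheel '{"gripper":[1,1,1,1,1,1,1,1],"slide":[[15,-14,0],[28,-26,0],[28,-26,0],[28,-26,0],[28,-26,0],[28,-26,0],[28,-26,0],[28,-26,0]],"yaw":[0,0,0,0,0,0,0,0]}' 80
python3 -m handwheel '{"gripper":[1,1,1,1,1,1,1,1],"slide":[[28,-26,0],[28,-26,0],[28,-26,0],[28,-26,0],[28,-26,0],[28,-26,0],[28,-26,0],[28,-26,0]],"yaw":[0,0,0,0,0,0,0,0]}'
python3 -m handwheel '{"gripper":[1,1,1,1,1,1,1],"slide":[[28,-26,0],[28,-26,0],[28,-26,0],[28,-26,0],[16,-12,0],[0,0,0],[0,0,0]],"yaw":[0,0,0,0,0,0,0]}'
python3 - <<'E'
from workcell import sensors,camera
import cv2,pickle
o=sensors.get_obs();print(o["q"],o["ee_pos"],o["tcp_rot"])
c=camera("wrist");pickle.dump(c,open("w1.pkl","wb"));cv2.imwrite("pics/w1.png",c["img"][:,:,::-1])
from g import *
for z in(.174,):print(proj(c,[.541,.1575,z]),R:=c["R"],c["t"],c["fx"])
E
```

```text
time: 0.77
ee_pos: [0.3166, -0.2623, 0.2311]
tcp_rot: [-180.0, 0.0, 19.3]
wrist_force: [1.0, 0.5, 1.4]
opening: 0.0853
grasp_force: 0.0
time: 1.43
ee_pos: [0.4592, 0.0084, 0.2311]
tcp_rot: [180.0, 0.0, 19.4]
wrist_force: [1.1, -0.7, -0.2]
opening: 0.0858
grasp_force: 0.0
time: 2.02
ee_pos: [0.541, 0.1591, 0.2302]
tcp_rot: [180.0, 0.1, 19.5]
wrist_force: [-0.5, -0.7, 0.3]
opening: 0.0853
grasp_force: 0.0
[ 1.63853983e+01  7.02389213e+00  1.21781080e+01  9.52727185e+01
 -6.63201597e-03  1.76930957e+02] [0.5410477  0.15905479 0.23020951] [1.79999722e+02 1.18687746e-01 1.94544481e+01]
[284.08674839 233.59145793] [[ 3.32924791e-01 -9.42953257e-01 -4.88940365e-04]
 [-8.98899701e-01 -3.17527527e-01  3.01919852e-01]
 [-2.84851559e-01 -1.00077095e-01 -9.53333186e-01]] [-0.02951327  0.49723649  0.54813733] 351.75593389700816
```

View pics/w1.png

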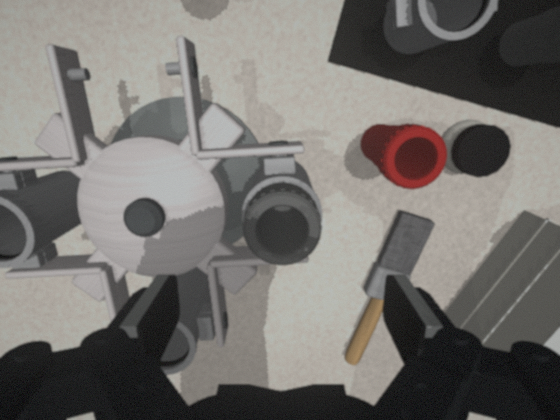

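The wrist view shows the collar's top ring around (282,227), against a prediction of (284,234). I'll zoom in and measure it.

Run:
```python
import cv2,pickle
from g import *
c=pickle.load(open("w1.pkl","rb"));im=np.ascontiguousarray(c["img"][:,:,::-1])
v=cv2.resize(im[165:285,220:350],None,fx=4.5,fy=4.5,interpolation=2)
cv2.imwrite("pics/w1c.png",cv2.convertScaleAbs(v,alpha=1.8))
for p in((282,227),(282,222),(280,232)):print(plane(c,p,.174))
print(plane(c,(144,217),.138))
a=np.linspace(0,6.28,9)[:8]
print([np.round(proj(c,[.541+.024*np.cos(t),.1575+.024*np.sin(t),.174])).astype(int).tolist() for t in a])
```

```text
[0.54457184 0.16010202 0.174     ]
[0.54756775 0.16116331 0.174     ]
[0.54114678 0.16016796 0.174     ]
[0.50691288 0.24954313 0.138     ]
[[298, 197], [267, 199], [246, 221], [249, 249], [271, 267], [301, 266], [321, 246], [321, 217]]
```

View pics/w1c.png

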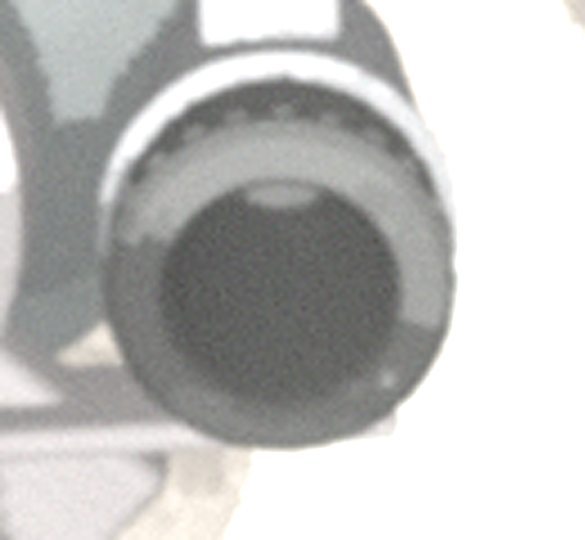

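The collar top is centred at (282,228.6) in the image, so world (0.544,0.160), within 3 mm of the top camera's value. Descending to grip.

```bash
python3 -m handwheel '{"gripper":[1,1,1,1,1,1],"slide":[[1,0,20],[0,0,25],[0,0,25],[0,0,16],[0,0,0],[0,0,0]],"yaw":[0,0,0,0,0,0]}' 80
python3 -m handwheel '{"gripper":[-1,-1,-1,-1,-1,-1,-1,-1],"slide":[[0,0,0],[0,0,0],[0,0,0],[0,0,0],[0,0,0],[0,0,0],[0,0,0],[0,0,0]],"yaw":[0,0,0,0,0,0,0,0]}' 80
```

```text
time: 2.57
ee_pos: [0.5414, 0.1575, 0.1455]
tcp_rot: [180.0, 0.0, 19.3]
wrist_force: [1.1, 0.2, 0.5]
opening: 0.0858
grasp_force: 0.0
time: 3.23
ee_pos: [0.5425, 0.1589, 0.1466]
tcp_rot: [-180.0, -0.1, 19.4]
wrist_force: [-0.3, 0.6, 5.6]
opening: 0.0459
grasp_force: 81.2
```

```bash
python3 -m handwheel '{"gripper":[-1,-1,-1,-1,-1,-1,-1,-1],"slide":[[0,0,0],[0,0,0],[0,0,-0.3],[0,0,-0.3],[0,0,-0.3],[0,0,-0.3],[0,0,-0.3],[0,0,-0.3]],"yaw":[-0.06,-0.12,-0.12,-0.12,-0.12,-0.12,-0.12,-0.12]}' 80
python3 -m handwheel '{"gripper":[-1,-1,-1,-1,-1,-1,-1,-1],"slide":[[0,0,-0.3],[0,0,-0.3],[0,0,-0.3],[0,0,-0.3],[0,0,-0.3],[0,0,-0.3],[0,0,-0.3],[0,0,-0.3]],"yaw":[-0.12,-0.12,-0.12,-0.12,-0.12,-0.12,-0.12,-0.12]}'
```

```text
time: 3.9
ee_pos: [0.5423, 0.1587, 0.147]
tcp_rot: [180.0, -0.0, 71.2]
wrist_force: [2.8, 0.8, -2.7]
opening: 0.0458
grasp_force: 82.1
time: 4.57
ee_pos: [0.5426, 0.1588, 0.1494]
tcp_rot: [180.0, 0.0, 126.2]
wrist_force: [2.5, 1.0, -2.8]
opening: 0.0457
grasp_force: 82.3
```

```bash
python3 -m handwheel '{"gripper":[-1,-1,-1,-1,-1,-1,-1,-1],"slide":[[0,0,-0.35],[0,0,-0.35],[0,0,-0.35],[0,0,-0.35],[0,0,-0.35],[0,0,-0.35],[0,0,-0.35],[0,0,-0.35]],"yaw":[-0.12,-0.12,-0.12,-0.12,-0.12,-0.12,-0.12,-0.12]}'
python3 -m handwheel '{"gripper":[-1,-1,-1,-1,-1,-1,-1,-1],"slide":[[0,0,-0.35],[0,0,-0.35],[0,0,-0.35],[0,0,-0.35],[0,0,-0.35],[0,0,-0.35],[0,0,-0.35],[0,0,-0.35]],"yaw":[-0.12,-0.12,-0.12,-0.12,-0.12,-0.12,-0.12,-0.12]}'
python3 -m handwheel '{"gripper":[-1,-1,-1,-1,-1,-1,-1,-1],"slide":[[0,0,-0.35],[0,0,-0.35],[0,0,-0.35],[0,0,-0.35],[0,0,-0.35],[0,0,-0.35],[0,0,-0.1],[0,0,0]],"yaw":[-0.12,-0.12,-0.12,-0.12,-0.12,-0.12,-0.12,-0.12]}'
python3 - <<'E'
from workcell import sensors,camera
import cv2
o=sensors.get_obs();print(o["q"][5],o["torque"])
c=camera("side");cv2.imwrite("pics/s2.png",cv2.resize(c["img"][180:380,150:400,::-1],None,fx=3,fy=3,interpolation=2))
E
```

```text
time: 5.23
ee_pos: [0.5426, 0.1588, 0.1523]
tcp_rot: [180.0, 0.0, -178.7]
wrist_force: [2.5, 1.4, -3.1]
opening: 0.0457
grasp_force: 82.4
time: 5.9
ee_pos: [0.5425, 0.1588, 0.155]
tcp_rot: [-180.0, 0.0, -123.7]
wrist_force: [1.9, 0.5, -2.8]
opening: 0.0459
grasp_force: 82.4
time: 6.57
ee_pos: [0.5423, 0.1588, 0.1573]
tcp_rot: [-180.0, 0.0, -68.7]
wrist_force: [1.2, 0.7, -1.0]
opening: 0.0458
grasp_force: 82.5
-94.94725787406213 [ 0.13608698 -0.06203251 -0.20565474]
```

View pics/s2.png

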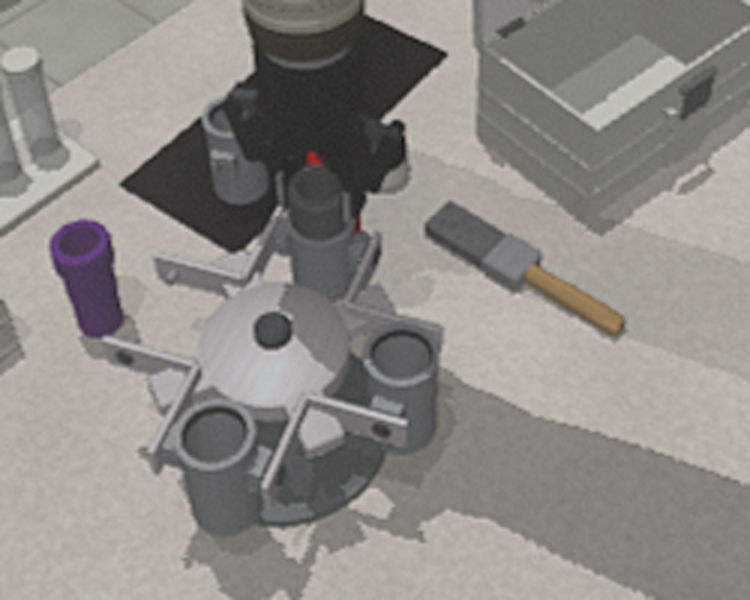

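The bucket still hangs in place. The collar, held between the fingers at (317,195), stands higher above the rim. Reversing now.

```bash
python3 -m handwheel '{"gripper":[-1,-1,-1,-1,-1,-1,-1,-1],"slide":[[0,0,0],[0,0,0],[0,0,-0.35],[0,0,-0.35],[0,0,-0.35],[0,0,-0.35],[0,0,-0.35],[0,0,-0.35]],"yaw":[0.06,0.12,0.12,0.12,0.12,0.12,0.12,0.12]}'
python3 -m handwheel '{"gripper":[-1,-1,-1,-1,-1,-1,-1,-1],"slide":[[0,0,-0.35],[0,0,-0.35],[0,0,-0.35],[0,0,-0.35],[0,0,-0.35],[0,0,-0.35],[0,0,-0.35],[0,0,-0.35]],"yaw":[0.12,0.12,0.12,0.12,0.12,0.12,0.12,0.12]}'
python3 -c "
from workcell import sensors;print(sensors.get_obs()['torque'])"
python3 -m handwheel '{"gripper":[-1,-1,-1,-1,-1,-1,-1,-1],"slide":[[0,0,-0.35],[0,0,-0.35],[0,0,-0.35],[0,0,-0.35],[0,0,-0.35],[0,0,-0.35],[0,0,-0.35],[0,0,-0.35]],"yaw":[0.12,0.12,0.12,0.12,0.12,0.12,0.12,0.12]}'
python3 -m handwheel '{"gripper":[-1,-1,-1,-1,-1,-1,-1,-1],"slide":[[0,0,-0.35],[0,0,-0.35],[0,0,-0.35],[0,0,-0.35],[0,0,-0.35],[0,0,-0.35],[0,0,-0.35],[0,0,0]],"yaw":[0.12,0.12,0.12,0.12,0.12,0.12,0.12,0.12]}'
python3 -c "
from workcell import sensors;o=sensors.get_obs();print(o['torque'],o['q'][5])"
```

```text
time: 7.28
ee_pos: [0.5423, 0.1588, 0.1592]
tcp_rot: [-180.0, 0.0, -121.1]
wrist_force: [1.4, 1.6, -3.0]
opening: 0.0458
grasp_force: 82.4
time: 7.95
ee_pos: [0.5423, 0.1588, 0.162]
tcp_rot: [180.0, 0.0, -176.1]
wrist_force: [2.2, 0.5, -3.2]
opening: 0.0459
grasp_force: 82.5
[ 0.18237173 -0.58594118  0.25575261]
time: 8.62
ee_pos: [0.5423, 0.1587, 0.1648]
tcp_rot: [180.0, 0.0, 128.9]
wrist_force: [1.8, -0.2, -2.8]
opening: 0.0459
grasp_force: 82.5
time: 9.28
ee_pos: [0.5422, 0.1586, 0.1673]
tcp_rot: [180.0, 0.0, 73.9]
wrist_force: [0.3, 0.8, -0.9]
opening: 0.0459
grasp_force: 82.6
[ 0.11421011 -0.2414631   0.27846307] 122.44626975879073
```

```bash
python3 -m handwheel '{"gripper":[-1,-1,-1,-1,-1,-1,-1,-1],"slide":[[0,0,0],[0,0,0],[0,0,-0.35],[0,0,-0.35],[0,0,-0.35],[0,0,-0.35],[0,0,-0.35],[0,0,-0.35]],"yaw":[-0.06,-0.12,-0.12,-0.12,-0.12,-0.12,-0.12,-0.12]}'
python3 -m handwheel '{"gripper":[-1,-1,-1,-1,-1,-1,-1,-1],"slide":[[0,0,-0.35],[0,0,-0.35],[0,0,-0.35],[0,0,-0.35],[0,0,-0.35],[0,0,-0.35],[0,0,-0.35],[0,0,-0.35]],"yaw":[-0.12,-0.12,-0.12,-0.12,-0.12,-0.12,-0.12,-0.12]}'
python3 -m handwheel '{"gripper":[-1,-1,-1,-1,-1,-1,-1,-1],"slide":[[0,0,-0.35],[0,0,-0.35],[0,0,-0.35],[0,0,-0.35],[0,0,-0.35],[0,0,-0.35],[0,0,-0.35],[0,0,-0.35]],"yaw":[-0.12,-0.12,-0.12,-0.12,-0.12,-0.12,-0.12,-0.12]}'
python3 -m handwheel '{"gripper":[-1,-1,-1,-1,-1,-1,-1,-1],"slide":[[0,0,-0.4],[0,0,-0.4],[0,0,-0.4],[0,0,-0.4],[0,0,-0.4],[0,0,-0.4],[0,0,-0.4],[0,0,-0.4]],"yaw":[-0.12,-0.12,-0.12,-0.12,-0.12,-0.12,-0.12,-0.12]}'
python3 -c "
from workcell import sensors;o=sensors.get_obs();print(o['torque'],o['q'][5])"
```

```text
time: 9.95
ee_pos: [0.5423, 0.1587, 0.1693]
tcp_rot: [-180.0, 0.0, 126.1]
wrist_force: [1.5, 2.3, -3.2]
opening: 0.0456
grasp_force: 82.5
time: 10.62
ee_pos: [0.5423, 0.1588, 0.1721]
tcp_rot: [180.0, 0.0, -178.9]
wrist_force: [1.8, 1.2, -2.3]
opening: 0.0458
grasp_force: 82.5
time: 11.28
ee_pos: [0.5422, 0.1587, 0.1749]
tcp_rot: [180.0, -0.0, -123.9]
wrist_force: [0.7, 1.0, -1.9]
opening: 0.0458
grasp_force: 82.5
time: 11.95
ee_pos: [0.5421, 0.1586, 0.1784]
tcp_rot: [180.0, -0.0, -68.9]
wrist_force: [0.0, 0.6, -1.5]
opening: 0.0458
grasp_force: 82.9
[ 0.01605058 -0.03099274  0.00782641] -94.78992620457608
```

The torque has dropped to zero and the force equals the adapter's own weight, so it is free. Lifting straight up.

```bash
python3 -m handwheel '{"gripper":[-1,-1,-1,-1,-1,-1,-1,-1],"slide":[[0,0,-0.5],[0,0,-1],[0,0,-1],[0,0,-2],[0,0,-3],[0,0,-4],[0,0,-5],[0,0,-5]],"yaw":[0,0,0,0,0,0,0,0]}'
python3 -m handwheel '{"gripper":[-1,-1,-1,-1,-1,-1,-1,-1],"slide":[[0,0,-6],[0,0,-7],[0,0,-8],[0,0,-8],[0,0,-8],[0,0,-8],[0,0,-8],[0,0,-8]],"yaw":[0,0,0,0,0,0,0,0]}'
python3 -m handwheel '{"gripper":[-1,-1,-1,-1],"slide":[[0,0,-15],[0,0,-15],[0,0,-5],[0,0,0]],"yaw":[0,0,0,0]}'
python3 - <<'E'
from workcell import sensors,camera
import cv2
c=camera("side");cv2.imwrite("pics/s3.png",cv2.resize(c["img"][100:380,150:450,::-1],None,fx=2,fy=2,interpolation=2))
E
```

```text
time: 12.62
ee_pos: [0.5421, 0.1586, 0.2005]
tcp_rot: [-180.0, 0.0, -69.1]
wrist_force: [0.5, 0.2, -1.3]
opening: 0.0462
grasp_force: 82.9
time: 13.28
ee_pos: [0.5421, 0.1586, 0.2617]
tcp_rot: [-180.0, 0.0, -69.1]
wrist_force: [-0.3, 0.3, -1.5]
opening: 0.046
grasp_force: 82.9
time: 13.62
ee_pos: [0.5425, 0.1587, 0.2974]
tcp_rot: [-179.9, -0.0, -69.1]
wrist_force: [0.3, -0.3, -1.3]
opening: 0.0459
grasp_force: 82.9
```

View pics/s3.png

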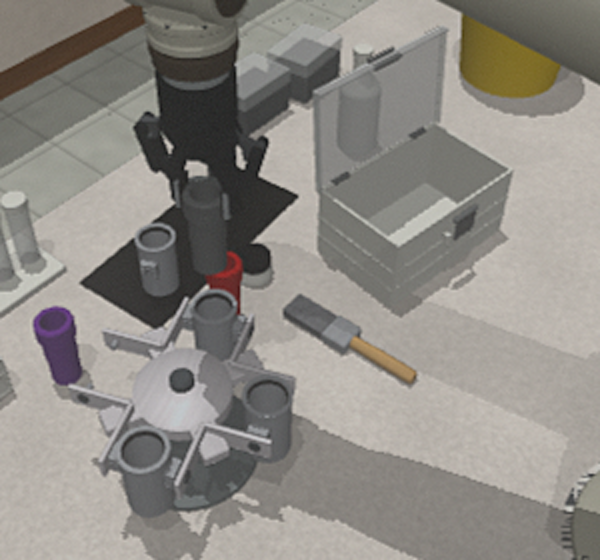

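The adapter hangs straight in the gripper at image (205,225), well clear of its bucket, which still hangs at (215,320). Now turning the gripper and carrying the adapter to the box.

```bash
python3 -m handwheel '{"gripper":[-1,-1,-1,-1,-1,-1,-1,-1],"slide":[[0,0,0],[0,0,0],[0,0,0],[0,0,0],[0,0,0],[0,0,0],[0,0,0],[0,0,0]],"yaw":[0.06,0.12,0.12,0.12,0.12,0.12,0.12,0.12]}' 80
python3 -m handwheel '{"gripper":[-1,-1,-1,-1,-1,-1,-1,-1],"slide":[[0,0,0],[0,0,0],[0,0,0],[0,0,0],[0,0,0],[0,0,0],[0,0,0],[0,0,0]],"yaw":[0.12,0.12,0.12,0.12,0.12,0.12,0.12,0.12]}'
python3 -m handwheel '{"gripper":[-1,-1,-1],"slide":[[0,0,0],[0,0,0],[0,0,0]],"yaw":[0.12,0.088,0]}'
python3 -m handwheel '{"gripper":[-1,-1,-1,-1,-1,-1,-1,-1],"slide":[[0,-15,0],[0.6,-30,0],[0.6,-35,0],[0.6,-35,0],[0.6,-35,0],[0.6,-35,0],[0.6,-35,0],[0.6,-35,0]],"yaw":[0,0,0,0,0,0,0,0]}'
python3 -m handwheel '{"gripper":[-1,-1,-1,-1,-1,-1],"slide":[[0.6,-35,0],[0.6,-35,0],[0.6,-30,0],[0.6,-20,0],[0,0,0],[0,0,0]],"yaw":[0,0,0,0,0,0]}'
python3 - <<'E'
from workcell import sensors,camera
import cv2
from g import *
o=sensors.get_obs();print(o["q"][5])
c=camera("top");cv2.imwrite("pics/t4.png",cv2.resize(c["img"][150:350,270:490,::-1],None,fx=3,fy=3,interpolation=2))
E
```

```text
time: 14.33
ee_pos: [0.5418, 0.1586, 0.2946]
tcp_rot: [179.9, -0.1, -121.0]
wrist_force: [-0.3, -0.0, -1.2]
opening: 0.0461
grasp_force: 82.9
time: 15.0
ee_pos: [0.5419, 0.1586, 0.2946]
tcp_rot: [-180.0, -0.1, -176.0]
wrist_force: [-0.3, -0.4, -2.0]
opening: 0.0458
grasp_force: 82.8
time: 15.25
ee_pos: [0.5419, 0.1585, 0.2947]
tcp_rot: [-180.0, -0.1, 172.2]
wrist_force: [0.3, 0.6, -1.2]
opening: 0.0455
grasp_force: 82.8
time: 15.92
ee_pos: [0.5033, -0.0957, 0.2955]
tcp_rot: [-180.0, -0.0, 172.6]
wrist_force: [0.2, -0.0, -1.3]
opening: 0.0457
grasp_force: 82.8
time: 16.42
ee_pos: [0.4854, -0.2135, 0.2952]
tcp_rot: [180.0, -0.1, 172.5]
wrist_force: [-0.3, -0.6, -1.4]
opening: 0.0458
grasp_force: 82.8
-16.199533020555435
```

View pics/t4.png

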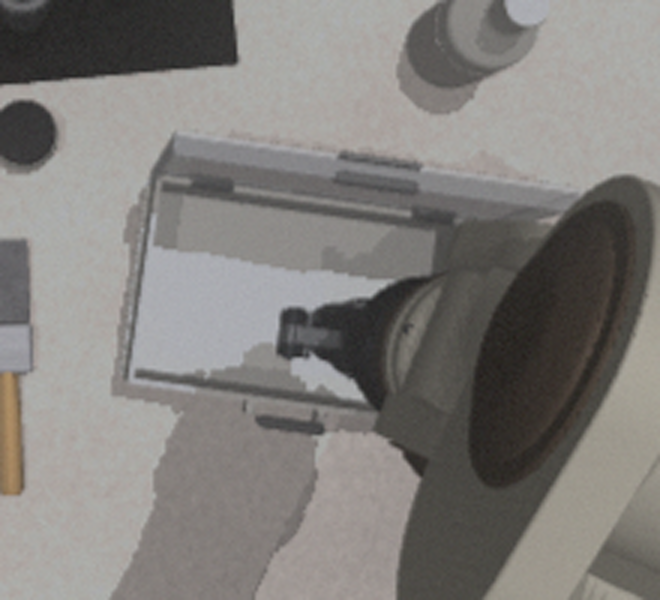

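The gripper is over the box interior, away from the walls and lid. Lowering.

```bash
python3 -m handwheel '{"gripper":[-1,-1,-1,-1,-1,-1,-1,-1],"slide":[[0,0,15],[0,0,30],[0,0,35],[0,0,35],[0,0,35],[0,0,25],[0,0,15],[0,0,8]],"yaw":[0,0,0,0,0,0,0,0]}' 80
python3 -m handwheel '{"gripper":[-1,-1,-1,-1,-1,-1,-1,-1],"slide":[[0,0,2],[0,0,2],[0,0,2],[0,0,1],[0,0,1],[0,0,1],[0,0,0],[0,0,0]],"yaw":[0,0,0,0,0,0,0,0]}'
```

```text
time: 17.13
ee_pos: [0.4852, -0.2107, 0.0952]
tcp_rot: [179.9, -0.2, 172.6]
wrist_force: [-0.6, -0.2, -1.2]
opening: 0.0456
grasp_force: 82.8
time: 17.8
ee_pos: [0.4863, -0.2123, 0.089]
tcp_rot: [-180.0, 0.0, 172.4]
wrist_force: [0.7, 0.3, -1.4]
opening: 0.0458
grasp_force: 82.8
```

```bash
python3 -m handwheel '{"gripper":[-1,-1,-1,-1],"slide":[[0,0,1.2],[0,0,1.2],[0,0,1],[0,0,0]],"yaw":[0,0,0,0]}' 
python3 -m handwheel '{"gripper":[-1,-1,-1],"slide":[[0,0,0.6],[0,0,0.6],[0,0,0]],"yaw":[0,0,0]}'
```

```text
time: 18.13
ee_pos: [0.4865, -0.2124, 0.0859]
tcp_rot: [-180.0, 0.0, 172.4]
wrist_force: [0.0, 0.5, 2.9]
opening: 0.046
grasp_force: 83.6
time: 18.38
ee_pos: [0.4868, -0.2124, 0.0859]
tcp_rot: [-180.0, 0.1, 172.5]
wrist_force: [-3.2, 1.3, 11.1]
opening: 0.0459
grasp_force: 84.4
```

```bash
python3 -m handwheel '{"gripper":[-1,-1,0.2,0.6,0.8,0.8,0.8,0.8],"slide":[[0,0,-0.8],[0,0,0],[0,0,0],[0,0,0],[0,0,0],[0,0,0],[0,0,0],[0,0,0]],"yaw":[0,0,0,0,0,0,0,0]}' 
python3 -m handwheel '{"gripper":[0.8,0.8,0.8,0.8,0.8,0.8,0.8,0.8],"slide":[[0,0,0],[0,0,-5],[0,0,-10],[0,0,-20],[0,0,-30],[0,0,-35],[0,0,-35],[0,0,-35]],"yaw":[0,0,0,0,0,0,0,0]}'
python3 -m handwheel '{"gripper":[-1,-1,-1,-1,-1,-1],"slide":[[0,0,-35],[0,0,-35],[0,0,-20],[0,0,0],[0,0,0],[0,0,0]],"yaw":[0,0,0,0,0,0]}'
python3 - <<'E'
from workcell import sensors,camera
import cv2,pickle
from g import *
ims=[]
for n in("side","wrist"):
    c=camera(n);pickle.dump(c,open(n+"5.pkl","wb"));ims.append(c["img"][:,:,::-1])
a=cv2.resize(ims[0][90:300,270:480],(398,398));b=cv2.resize(ims[1],(400,300));v=np.zeros((398,798,3),np.uint8);v[:,:398]=a;v[:300,398:]=b
cv2.imwrite("pics/p5.png",v)
o=sensors.get_obs();print(o["q"],o["ee_pos"])
E
```

```text
time: 19.05
ee_pos: [0.4862, -0.2122, 0.0849]
tcp_rot: [180.0, -0.0, 172.4]
wrist_force: [-0.5, -0.4, -0.2]
opening: 0.0769
grasp_force: 0.0
time: 19.72
ee_pos: [0.4859, -0.2121, 0.2578]
tcp_rot: [-180.0, 0.1, 172.5]
wrist_force: [0.8, -0.9, 0.3]
opening: 0.077
grasp_force: 0.0
time: 20.22
ee_pos: [0.4862, -0.2123, 0.3447]
tcp_rot: [180.0, -0.0, 172.4]
wrist_force: [-0.5, -0.1, -0.8]
opening: 0.0032
grasp_force: 0.0
[-2.35834715e+01  6.74680087e+00  2.49237404e+01  1.08275630e+02
  5.98838583e-04 -1.60316401e+01] [ 0.48597649 -0.21214773  0.34403096]
```

View pics/p5.png

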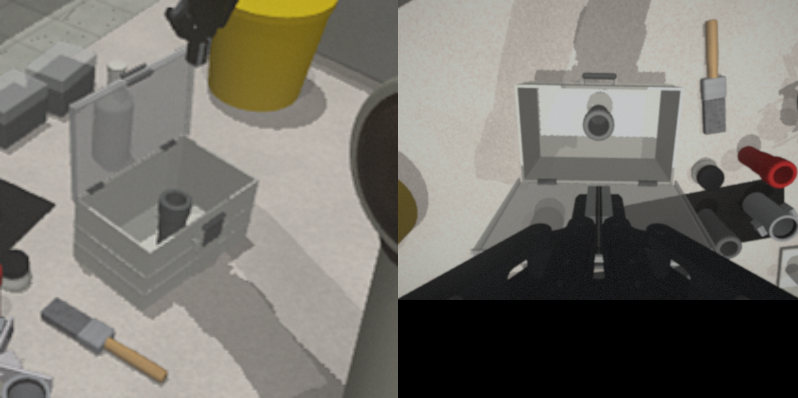

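The adapter stands upright in the box, (175,215) in the left crop, and is let go. The open lid's top corners in the side image are at about (307,148) and (370,114). I'll compute the hinge line and lid angle.

Run:
```python
import pickle
from g import *
np.set_printoptions(precision=4,suppress=True)
w=pickle.load(open("wrist5.pkl","rb"));S=pickle.load(open("side5.pkl","rb"))
q=np.array([plane(w,p,.12) for p in((175,256),(394.8,256),(392,123),(166.6,117.6))]);print(q,q.mean(0))
print([np.linalg.norm(q[i]-q[i-1]) for i in range(4)])
y=np.radians(-7.6);c=np.array([.503,-.214,0])
ex=np.array([np.cos(y),np.sin(y),0]);ey=np.array([-np.sin(y),np.cos(y),0])
for th in(1.5,1.57,1.65,1.75,1.85):
    r=.160
    m=c+ex*(.075-r*np.cos(th))+np.array([0,0,.12+r*np.sin(th)])
    print(th,proj(S,m+ey*.124),proj(S,m-ey*.124))
h=c+ex*.075;h[2]=.12;print("hinge",h,proj(S,h+.12*ey),proj(S,h-.12*ey))
```

```text
[[ 0.5599 -0.3429  0.12  ]
 [ 0.5928 -0.0953  0.12  ]
 [ 0.445  -0.0928  0.12  ]
 [ 0.4098 -0.3178  0.12  ]] [ 0.5019 -0.2122  0.12  ]
[np.float64(0.1521803366995586), np.float64(0.2497984823787905), np.float64(0.14782353309428817), np.float64(0.22778959994199455)]
1.5 [312.7717 150.3085] [376.2096 115.8823]
1.57 [309.6899 148.276 ] [373.1231 114.2234]
1.65 [306.1998 146.293 ] [369.5908 112.6466]
1.75 [301.9252 144.3362] [365.2094 111.1635]
1.85 [297.7954 142.9669] [360.9145 110.2261]
hinge [ 0.5773 -0.2239  0.12  ] [308.8525 195.1217] [365.382  160.6416]
```

```bash
python3 -m handwheel '{"gripper":[-1,-1,-1,-1,-1,-1],"slide":[[-20,0,0],[-35,0,0],[-35,0,0],[-35,0,0],[-17,0,0],[0,0,0]],"yaw":[0,0,0,0,0,0]}' 40
python3 -m handwheel '{"gripper":[-1,-1,-1,-1,-1],"slide":[[0,0,20],[0,0,30],[0,0,25],[0,0,11],[0,0,0]],"yaw":[0,0,0,0,0]}'
python3 -c "
from workcell import sensors;o=sensors.get_obs();print(o['q'])"
```

```text
time: 20.82
ee_pos: [0.6291, -0.231, 0.3398]
tcp_rot: [179.9, -0.4, 172.5]
wrist_force: [0.6, -0.6, -0.4]
opening: -0.0003
grasp_force: 0.0
time: 21.23
ee_pos: [0.6242, -0.2303, 0.2555]
tcp_rot: [179.9, -0.3, 172.4]
wrist_force: [-0.3, 0.7, -1.4]
opening: -0.0003
grasp_force: 0.0
[-2.02531962e+01  2.33894384e+01  3.49393250e+01  1.01877211e+02
 -1.83859138e-03 -1.26939041e+01]
```

```bash
python3 -m handwheel '{"gripper":[-1,-1,-1,-1,-1,-1,-1],"slide":[[11,0,0],[11,0,0],[10,0,0],[12,0,0.7],[12,0,0.7],[13.5,0,3.3],[13.5,0,3.3]],"yaw":[0,0,0,0,0,0,0]}'
python3 -m handwheel '{"gripper":[-1,-1,-1,-1,-1,-1],"slide":[[12.6,0,6],[12.6,0,6],[11.2,0,8.5],[11.2,0,8.5],[9.2,0,10.3],[9.2,0,10.3]],"yaw":[0,0,0,0,0,0]}'
python3 -m handwheel '{"gripper":[-1,-1,-1,-1,-1,-1],"slide":[[7.2,0,12],[7.2,0,12],[4.5,0,12],[4.5,0,12],[0,0,0],[0,0,0]],"yaw":[0,0,0,0,0,0]}'
python3 - <<'E'
from workcell import sensors,camera
import cv2
c=camera("side");cv2.imwrite("pics/p6.png",cv2.resize(c["img"][90:300,250:480,::-1],None,fx=2.5,fy=2.5))
print(sensors.get_obs()["ee_pos"])
E
```

```text
time: 21.82
ee_pos: [0.5433, -0.2197, 0.2526]
tcp_rot: [-180.0, 0.1, 172.5]
wrist_force: [2.6, 0.8, 0.2]
opening: 0.0001
grasp_force: 0.9
time: 22.32
ee_pos: [0.4779, -0.2112, 0.2029]
tcp_rot: [-180.0, 0.2, 172.4]
wrist_force: [2.1, 0.4, 0.7]
opening: -0.0001
grasp_force: 0.8
time: 22.82
ee_pos: [0.4549, -0.2081, 0.1543]
tcp_rot: [-180.0, 0.0, 172.4]
wrist_force: [0.7, -0.5, 0.3]
opening: -0.0002
grasp_force: 0.0
[ 0.45533463 -0.20829362  0.15474861]
```

View pics/p6.png

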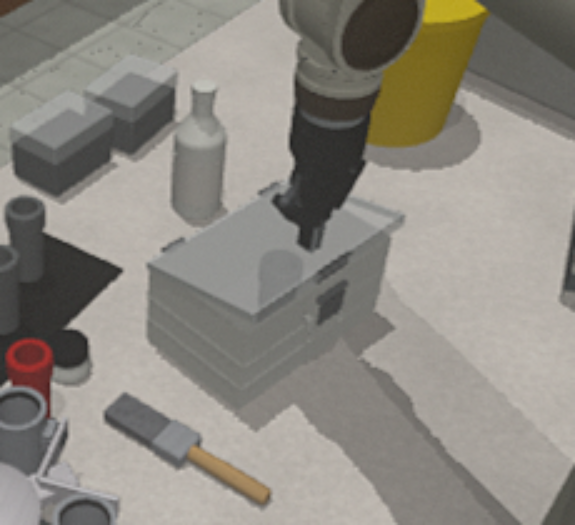

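The lid is nearly down with the fingertip resting on it at (310,245). Moving out to the press point and pressing in small steps.

```bash
python3 -m handwheel '{"gripper":[-1,-1,-1,-1,-1,-1],"slide":[[5,0,-1],[7,0,-2],[0,0,8],[0,0,6],[0,0,2],[0,0,0]],"yaw":[0,0,0,0,0,0]}'
python3 -m handwheel '{"gripper":[-1,-1,-1,-1,-1,-1],"slide":[[0,0,1.5],[0,0,1.5],[0,0,1.5],[0,0,1],[0,0,0],[0,0,0]],"yaw":[0,0,0,0,0,0]}'
```

```text
time: 23.37
ee_pos: [0.443, -0.2064, 0.1395]
tcp_rot: [180.0, -0.1, 172.4]
wrist_force: [1.2, -0.1, 0.3]
opening: 0.0001
grasp_force: 0.0
time: 23.87
ee_pos: [0.4434, -0.2066, 0.135]
tcp_rot: [180.0, 0.0, 172.5]
wrist_force: [-0.3, 1.0, 0.3]
opening: 0.0003
grasp_force: 0.1
```

```bash
python3 -m handwheel '{"gripper":[-1,-1,-1,-1],"slide":[[0,0,1],[0,0,1],[0,0,1],[0,0,0]],"yaw":[0,0,0,0]}'
python3 -m handwheel '{"gripper":[-1,-1,-1,-1],"slide":[[0,0,0.7],[0,0,0.7],[0,0,0.7],[0,0,0]],"yaw":[0,0,0,0]}'
```

```text
time: 24.2
ee_pos: [0.4433, -0.2066, 0.1328]
tcp_rot: [-180.0, 0.0, 172.4]
wrist_force: [-2.7, 0.9, 5.8]
opening: -0.0002
grasp_force: 2.8
time: 24.53
ee_pos: [0.4432, -0.2066, 0.1304]
tcp_rot: [-180.0, 0.0, 172.4]
wrist_force: [-3.2, 0.7, 3.9]
opening: 0.0001
grasp_force: 1.7
```

```bash
python3 -m handwheel '{"gripper":[-1,-1,-1,-1],"slide":[[0,0,0.7],[0,0,0.7],[0,0,0.7],[0,0,0]],"yaw":[0,0,0,0]}'
python3 -m handwheel '{"gripper":[-1,-1,-1,-1],"slide":[[0,0,0.7],[0,0,0.7],[0,0,0.7],[0,0,0]],"yaw":[0,0,0,0]}'
```

```text
time: 24.87
ee_pos: [0.4434, -0.2066, 0.1275]
tcp_rot: [180.0, 0.0, 172.4]
wrist_force: [0.8, -0.1, 0.5]
opening: -0.0002
grasp_force: 0.0
time: 25.2
ee_pos: [0.4434, -0.2066, 0.1254]
tcp_rot: [180.0, -0.0, 172.5]
wrist_force: [0.5, 0.0, -0.0]
opening: 0.0001
grasp_force: 0.0
```

```bash
python3 -m handwheel '{"gripper":[-1,-1,-1,-1],"slide":[[0,0,0.7],[0,0,0.7],[0,0,0.5],[0,0,0]],"yaw":[0,0,0,0]}'
```

```text
time: 25.53
ee_pos: [0.4434, -0.2066, 0.1245]
tcp_rot: [-180.0, 0.0, 172.5]
wrist_force: [-1.2, 0.9, 5.7]
opening: 0.0001
grasp_force: 2.8
```

```bash
python3 -m handwheel '{"gripper":[-1,-1,-1,-1,-1,-1,-1,-1],"slide":[[0,0,-2],[0,0,-10],[0,0,-25],[0,0,-35],[0,0,-35],[0,0,-30],[0,0,0],[0,0,0]],"yaw":[0,0,0,0,0,0,0,0]}'
python3 - <<'E'
from workcell import sensors,camera
import cv2
c=camera("side");cv2.imwrite("pics/p7.png",c["img"][60:400,180:520,::-1].repeat(1,0))
E
```

```text
time: 26.2
ee_pos: [0.444, -0.2069, 0.263]
tcp_rot: [-179.9, 0.2, 172.4]
wrist_force: [0.3, 0.3, -1.2]
opening: 0.0
grasp_force: 0.0
```

View pics/p7.png

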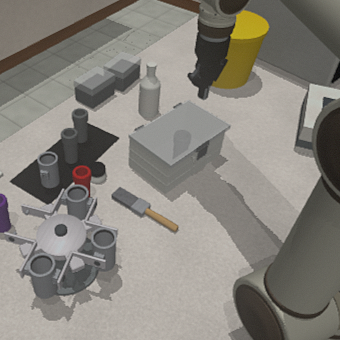

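The lid lies flat and shut at (180,130) with the adapter upright beneath it. The bucket hangs at (77,200) and the arm is clear.

```bash
python3 -c "
from workcell import ticket;print(ticket.job_done())"
```

```text
the job is handed in; nothing more can be done
None
```

The adapter was twisted free with its bucket still on its pins and now stands upright in the decontamination box, the lid is snapped shut, and the job was handed in at about 26 s (no verdict was returned).

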